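Fit the splined yoke to the gearbox input shaft

TASK

Pull the black protector cap off the gearbox's upright splined shaft and put it in the grey parts tub. Then take the splined clamp yoke, set it squarely over the shaft and, pushing only gently (a few kilos at most, never forcing it), turn it to and fro until the teeth mesh and it slides fully home on the shoulder; let go of it there. Leave the plain yoke, the can, the hammer and the wrench where they lie.

Things in the scene. Friction and masses are not known exactly. Their poses are not given: they have to be found in the camera images.
- gearbox: Grey cast right-angle gearbox, fixed, on a 180 x 150 x 12 mm plywood board. Origin on the bench right below the axis of its upright input shaft; z up, x towards its flanged output side, which reaches out 136 mm. Case 112 x 112 mm, top 88 mm above the bench; on it a round boss of radius 40 mm up to 108 mm.
- shoulder (a point): Centre of the flat steel shoulder (48 mm diameter, 116 mm above the bench) at the foot of the upright splined shaft; z is the shaft's axis, up. The frame belongs to the case and does not turn with the shaft.
- shaft_end (a point): Centre of the shaft's upper end, 46 mm above the shoulder (under the cap at first). 6 straight teeth 7.4 mm wide, 34.4 mm over the teeth, 27.2 mm between, end chamfered 3 mm. Frame as shoulder: how far the shaft is turned, so where its teeth are, is not given and differs each time. It turns stiffly (0.25 N m): a lightly pushed yoke rubs on its end, a hard pushed or meshed one drags it round.
- cap_mid (a point): Middle (half-way up) of the black plastic protector cap, a cup 58 mm tall, 47 mm diameter outside, 41 mm inside, 40 g, mouth down and loose over the shaft, its rim on the shoulder; z is its axis, up. It pulls straight up.
- yoke_mid (a point): Middle of the splined clamp yoke, on its bore's axis, 50 mm above its lower end. Dark steel, 0.64 to 0.86 kg, 97 mm tall, standing bore down on the bench; z is the axis, up. Hub 50 mm diameter, 52 mm tall; clamp lugs with a bolt stand out to 39 mm at its +x, 9 to 31 mm above the lower end. Fully home, its lower end rests on the shoulder and this point is 50 mm above shoulder.
- yoke_grip (a point): Point between the yoke's two ears, on the axis, 78 mm above its lower end; axes as yoke_mid. The ears stand at +y and -y; their outer flats are 62 mm apart along y, 36 mm wide along x, and run from 40 to 97 mm above the lower end: grip across them from above.
- yoke_bore (a point): Centre of the bore's mouth in the yoke's lower end. Mouth chamfered to 42 mm, then plain 37 mm bore to 10 mm deep, which goes over the unmeshed shaft; above it 6 inner teeth 6.6 mm wide, 29.2 mm between tips. Teeth end on to teeth stop it 35 to 36 mm short of home; they slide in within about 3 degrees either side of a match, which comes every 60 degrees of turn.
- tub_floor (a point): Centre of the inside floor (4 mm above the bench) of the open grey plastic parts tub, loose, 0.6 kg, outside 220 mm (x) x 160 mm (y) x 45 mm tall (rim lip 232 x 170), walls 4 mm. A cross joint (55 mm) and a bearing ring (52 mm) lie in its +x half; its -x half is free.
- plain_yoke: Bystander: smaller plain yoke, dark steel, solid 38 mm shank, 74 mm tall, 56 mm over its ears, no clamp lugs, no bore, standing about 115 mm from the splined yoke. Origin at its lower end.
- grease: Bystander: metal can 72 mm diameter, 95 mm tall; origin at its underside.
- hammer: Bystander: hammer lying on the bench.
- wrench: Bystander: wrench lying on the bench beyond the gearbox.
Things that resemble listed ones, but are neither listed nor needed, are in the scene too. What is shaped like the part that bears cap_mid but orange or pink is not meant.

How it is judged:
On the way, in this order (a step that is already met when the one before it is completed fails the run):
1. the cap lies in the tub, let go (x of cap_mid in the frame of tub_floor between -0.11 and 0.11 m and y of cap_mid in the frame of tub_floor between -0.08 and 0.08 m and z of cap_mid in the frame of tub_floor below 0.055 m and contact force between the fingers and cap below 0.1 N), for 0.2 s.
2. the yoke is meshed and home on the shoulder (horizontal distance between yoke_mid and shoulder below 0.006 m and z of yoke_mid in the frame of shoulder below 0.0535 m), for 0.1 s.
At the end, for the whole second after the job is handed in: The yoke stands upright on the shaft with its teeth meshed, its lower end within 3.5 mm of the shoulder, on the axis within 5 mm, at rest; the cap lies in the tub, at rest (horizontal distance between yoke_mid and shoulder below 0.005 m and z of yoke_mid in the frame of shoulder below 0.0535 m and angle between yoke_mid's own z axis and vertical below 0.07 rad and linear speed of yoke below 0.02 m/s and linear speed of cap below 0.03 m/s and x of cap_mid in the frame of tub_floor between -0.11 and 0.11 m and y of cap_mid in the frame of tub_floor between -0.08 and 0.08 m and z of cap_mid in the frame of tub_floor below 0.055 m); the robot touches nothing.
It fails at once if the yoke was forced on the shaft or gearbox with more than 80 N (all their contacts together) (contact force between yoke and gearbox above 80 N).
It fails at once if the plain yoke, can, hammer or wrench was moved more than 40 mm (distance of any of plain_yoke, grease, hammer, wrench from where it was at the start of the episode above 0.04 m).
It also fails if it takes over 72 s, if anything falls off the work surface, if the arm or the gripper's body presses on something with over 40 N, if the wrist force passes 120 N, or if a joint passes its speed limit or range.

ROBOT

A 7-joint arm with a two-finger parallel gripper is mounted at the origin on the work surface. World frame = base frame: x ahead of the robot, y to its left, z up, the work surface at z = 0. Lengths are in m, angles in rad, forces in N, time in s.
With the tool pointing down it reaches from about 0.4 to 0.85 m from the base axis. Payload 4.5 kg.
Tool frame: the origin (TCP) lies on the mounting face of the last link; the fingertips stand 166 mm ahead of it and the grasp point (between the pads) lies 147 mm ahead of it; y points along the fingers, z is the direction in which the jaws open and shut, and the axes are right-handed (so a half turn about y gives the same grasp; the last joint's range is limited). The gripper opens to 88 mm and grips with 3 to 60 N. Pads are 18 mm wide; open, the fingers measure 123 mm over their backs; the gripper's body (75 mm by 187 mm) begins 45 mm behind the grasp point.
Start: joints at [1.173, 0.689, -0.195, 1.565, 0.157, 0.902, -0.215], TCP at [0.262, -0.568, 0.405] pointing down, gripper open.
Joint ranges: [-3.01, 3.01], [-0.46, 2.08], [-1.47, 1.51], [0.13, 2.56], [-1, 4.14], [0.04, 2.09], [-2.66, 2.66]. Speed limits (rad/s): [2.57, 2.57, 3.14, 3.14, 3.14, 3.14, 3.14].

INTERFACE

Orientations are given as a unit quaternion [x, y, z, w].
In Python, from plant import r gives the robot as it stands.
- The arm moves only by the tool arm_command, never from a script. Its argument "deltas" is a list of rows, each an object of numbers: "dx", "dy", "dz": the shift along the tool's x, y, z each as a share of 1000 mm, from -1 to 1; "wx", "wy", "wz": the turn, a rotation vector about the tool's x, y, z each as a share of 45 degrees, from -1 to 1. In form: [{"dx": .., "dy": .., "dz": .., "wx": .., "wy": .., "wz": ..}, ...]. A call has exactly 5 rows; each row is the pose to reach, as a shift and turn from the pose commanded when the call began, along the tool's axes at that moment; what a row does not reach only later rows make up. A row lasts 1/10 s, in which the tool goes at most 50 mm and 8.59 degrees, less where a joint would pass 70% of its speed; a pose out of reach is approached as far as the arm can. A call with a number of a shift or a turn outside -1 to 1 is refused whole. A call with a gripper value outside its range is refused whole. "claw" is the opening, from -1 (shut) to 1 (fully open), set as the call begins (left out, the last holds). The fingers move at their own pace and stop on an object; "grip_force" is the grip in N (left out, the last holds). Time passes only in rows, so rows that repeat a pose let the fingers close, or fill a call up. It gives the time, the measured TCP pose, the force and the opening at its end, in the units of the state.
- r.get_state(): the state, without advancing time (a new reading comes with each control period).
- r.snapshot(name): name is "side" or "top"; returns the picture (480x640x3 uint8, red, green, blue); there is no depth.
- r.get_calibration(name): a dict with "vertical_fov" (degrees; the focal length in pixels is half the picture's height over the tangent of half this angle, whatever the lens; pixels are square), "cx", "cy" (the principal point, pixels), "R" (3x3) and "t" (3): a world point X has camera coordinates R X + t. Camera axes: x right, y down, z forward; pixel columns grow to the right and rows downward; lengths in m; the calibration is good to about 2 mm. A picture is of the moment at which its call begins. get_calibration takes no time and is no camera call.
- r.finish_job(): hands the job in, once; it reports no verdict.
The state is a dict: "clock": time; "q": joint angles; "qd": joint speeds; "joint_torque": joint torques, N m; "tool_pos": TCP position; "eef_rot": TCP orientation; "contact_force": force on the tool from outside, world axes, zero at the start; "moment": the same for the moment, N m; "opening": opening from 0.0 (shut) to 1.0 (fully open).
Only numpy, scipy, OpenCV 4.12 (cv2) and the standard library are available. Lean on these libraries where they do the work, as an engineer would, in place of code of your own. Each camera call takes 0.05 s, during which the arm holds its last target.

## Working session

There is one attempt and no reset: what is moved stays moved. The work goes in short steps, Python scripts to look and compute and a tool call to move; the robot and the scene stay as the last step left them, time stands still between calls to the robot, and variables do not carry over. Pictures are saved under pics/ and viewed, and the job is handed in when it is done.

Besides the shell and the picture viewer there is one more tool, called after ">>>" by a JSON object that holds its "name" and its "arguments", one argument or row to a line. arm_command: Moves the arm, as the interface text tells. Shift numbers are shares of 1000 mm and turn numbers shares of 45 degrees, none past 1 either way. Its arguments: {"type":"object","properties":{"deltas":{"type":"array","items":{"type":"object","properties":{"dx":{"type":"number","minimum":-1,"maximum":1},"dy":{"type":"number","minimum":-1,"maximum":1},"dz":{"type":"number","minimum":-1,"maximum":1},"wx":{"type":"number","minimum":-1,"maximum":1},"wy":{"type":"number","minimum":-1,"maximum":1},"wz":{"type":"number","minimum":-1,"maximum":1}}}},"claw":{"type":"number"},"grip_force":{"type":"number"}},"required":["deltas"]}

```bash
ls; mkdir -p pics
python3 - <<'E'
from plant import r
import cv2,numpy as np
s=r.get_state()
for k,v in s.items(): print(k,np.round(v,3))
for n in("side","top"):
    c=r.get_calibration(n);print(n,c)
    cv2.imwrite(f"pics/{n}0.png",r.snapshot(n)[:,:,::-1])
E
```

```text
pics
clock 0.0
q [ 1.173  0.69  -0.195  1.566  0.157  0.902 -0.215]
qd [ 0.     0.001  0.002 -0.001  0.002 -0.001  0.   ]
joint_torque [ 0.0000e+00 -5.2756e+01 -1.2670e+00 -1.5343e+01 -5.3000e-02  6.0000e-03
  0.0000e+00]
tool_pos [ 0.261 -0.567  0.404]
eef_rot [-0.152  0.691 -0.69   0.151]
contact_force [ 0.189 -0.012 -0.68 ]
moment [0.014 0.002 0.014]
opening 0.993
side {'vertical_fov': 55.28828592091294, 'cx': 317.2504104136876, 'cy': 230.51804101498942, 'R': array([[-8.63963578e-01, -5.03554021e-01,  5.31787983e-04],
       [-3.39257916e-01,  5.81294484e-01, -7.39595017e-01],
       [ 3.72116920e-01, -6.39163570e-01, -6.73051951e-01]]), 't': array([0.51669923, 0.28063644, 1.0650401 ])}
top {'vertical_fov': 52.42327096994761, 'cx': 320.18062668963967, 'cy': 239.72733539085175, 'R': array([[-0.04544166, -0.9989642 ,  0.00236249],
       [-0.97399245,  0.04377998, -0.22231064],
       [ 0.22197694, -0.01240321, -0.97497303]]), 't': array([0.01340012, 0.62147371, 1.25241747])}
```

View pics/side0.png

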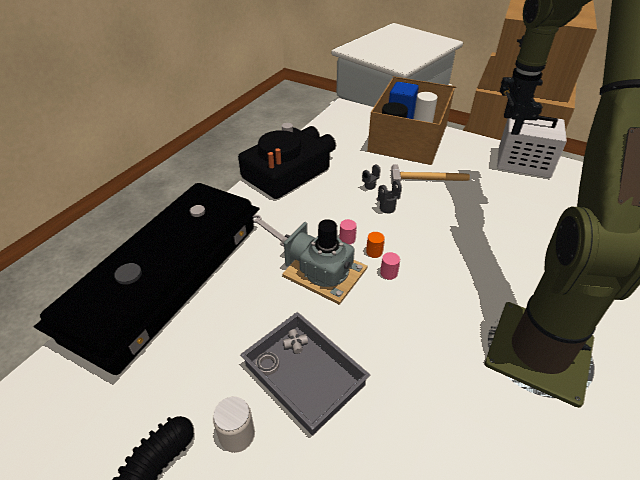

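View pics/top0.png

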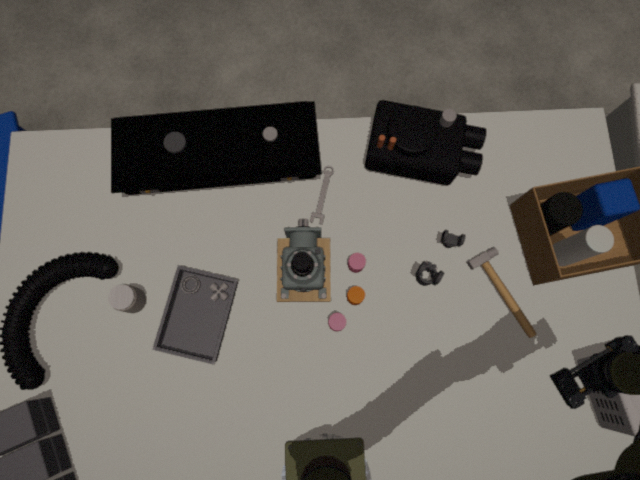

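The side and top views show the capped gearbox (side ~327,235; top ~302,263). The splined yoke is at top ~(428,273), with the plain yoke at (452,239). The tub is at top ~(198,313). Next I'll zoom in.

Run:
```python
import cv2,numpy as np
t=cv2.imread("pics/top0.png");s=cv2.imread("pics/side0.png")
def crop(im,x,y,w,h,k): return cv2.resize(im[y:y+h,x:x+w],None,fx=k,fy=k,interpolation=cv2.INTER_NEAREST)
a=np.hstack([crop(t,265,220,75,75,5),crop(t,400,220,80,75,5)])
cv2.imwrite("pics/c1.png",a)
a=np.hstack([crop(s,290,210,75,75,5),crop(s,350,160,80,75,5)])
cv2.imwrite("pics/c2.png",a)
a=np.hstack([crop(t,145,255,110,110,3),crop(s,230,305,150,110,3)])
cv2.imwrite("pics/c3.png",a)
```

```text
(no output)
```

View pics/c1.png

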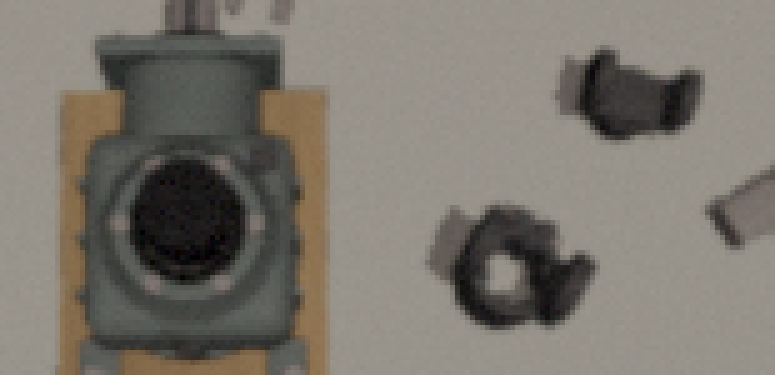

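View pics/c2.png

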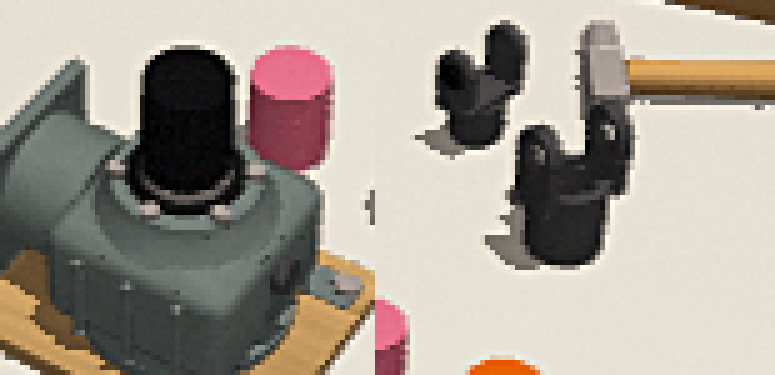

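View pics/c3.png

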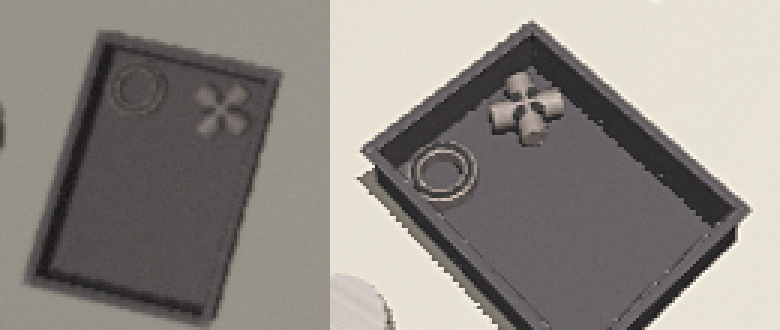

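```bash
cat > h.py <<'E'
import cv2,numpy as np,json
from plant import r
def cal(n):
    c=r.get_calibration(n);f=240/np.tan(np.radians(c["vertical_fov"])/2);return c,f
def proj(n,X):
    c,f=cal(n);p=np.asarray(c["R"])@np.asarray(X,float)+c["t"];return np.array([c["cx"]+f*p[0]/p[2],c["cy"]+f*p[1]/p[2]])
def ray(n,u,v):
    c,f=cal(n);R=np.asarray(c["R"]);d=R.T@np.array([(u-c["cx"])/f,(v-c["cy"])/f,1]);return -R.T@c["t"],d/np.linalg.norm(d)
def onz(n,u,v,z):
    o,d=ray(n,u,v);return o+d*(z-o[2])/d[2]
def tri(a,b):
    A=np.zeros((3,3));y=np.zeros(3)
    for n,p in(("top",a),("side",b)):
        o,d=ray(n,*p);P=np.eye(3)-np.outer(d,d);A+=P;y+=P@o
    return np.linalg.solve(A,y)
def crop(im,x,y,w,h,k): return cv2.resize(im[y:y+h,x:x+w],None,fx=k,fy=k,interpolation=cv2.INTER_CUBIC)
E
python3 - <<'E'
from h import *
np.set_printoptions(precision=4,suppress=True)
print(ray("top",320,240)[0],ray("side",320,240)[0])
t=cv2.imread("pics/top0.png");s=cv2.imread("pics/side0.png")
cv2.imwrite("pics/d1.png",np.hstack([crop(t,400,250,50,45,8),crop(s,370,175,40,45,8)]))
# masks: cap
for im,n,(x,y,w,h) in((t,"top",(280,240,50,50)),(s,"side",(312,214,30,40))):
    g=im[y:y+h,x:x+w].max(2); m=(g<(45 if n=="top" else 30)).astype(np.uint8)
    k,l,st,ce=cv2.connectedComponentsWithStats(m); i=1+st[1:,4].argmax(); print(n,st[i]+[x,y,0,0,0],ce[i]+[x,y])
print("capside",onz("side",328,223.6,.174),onz("top",303,264.4,.174))
# hub mask
for im,n,(x,y,w,h) in((t,"top",(408,255,40,35)),(s,"side",(374,176,32,42))):
    g=im[y:y+h,x:x+w].max(2); m=(g<75).astype(np.uint8)
    k,l,st,ce=cv2.connectedComponentsWithStats(m); i=1+st[1:,4].argmax(); print(n,st[i]+[x,y,0,0,0],ce[i]+[x,y])
E
```

```text
[0.3279 0.0017 1.3592] [0.1453 0.7778 0.9241]
top [291 252  23  25 426] [301.8474 263.8521]
side [315 220  24  33 535] [326.6505 235.5065]
capside [0.5499 0.0301 0.174 ] [0.5373 0.0318 0.174 ]
top [415 262  29  24 379] [427.9261 273.9763]
side [377 176  24  37 491] [388.5743 196.8859]
```

View pics/d1.png

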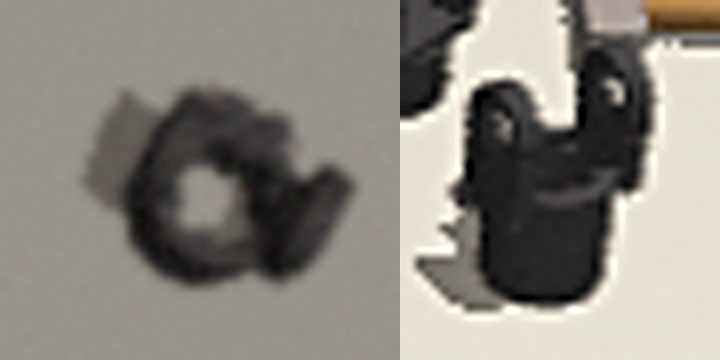

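Run:
```python
from h import *
np.set_printoptions(precision=4,suppress=True)
S=lambda x,y:(370+(x-400)/8-.5+.06,175+y/8-.5)
T=lambda x,y:(400+x/8-.5,250+y/8-.5)
L=onz("side",*S(505,82),.097);R=onz("side",*S(618,42),.097)
print("ears side",L,R,(L+R)/2,np.degrees(np.arctan2(*(L-R)[1::-1])), np.linalg.norm(L-R))
R1=onz("top",*T(350,185),.085);R2=onz("top",*T(290,275),.085)
print("R ear top",R1,R2,(R1+R2)/2,np.degrees(np.arctan2(*(R1-R2)[1::-1])))
b=onz("side",*S(547,303),0);c=ray("side",0,0)[0];d=(b-c)[:2];d/=np.linalg.norm(d)
print("hub base side",b[:2]+d*.025)
# hub top view: left edge 128, bottom 283 ; hub circle
print("bore top",onz("top",*T(207,195),.02))
g=np.array([.55,.03])
for n in("top",):
  for w in((.5,.03,.116),(.55,.03,.116)): print(proj(n,w))
t=cv2.imread("pics/top0.png");s=cv2.imread("pics/side0.png")
cv2.imwrite("pics/d2.png",np.hstack([crop(t,277,240,50,50,8),crop(s,305,212,45,50,8)]))
```

```text
ears side [ 0.5355 -0.2841  0.097 ] [ 0.5087 -0.3292  0.097 ] [ 0.5221 -0.3066  0.097 ] 59.341288396446096 0.05246242827356436
R ear top [ 0.5144 -0.3352  0.085 ] [ 0.4855 -0.3125  0.085 ] [ 0.4999 -0.3239  0.085 ] -38.220453838372805
hub base side [ 0.5155 -0.3081]
bore top [ 0.5226 -0.3025  0.02  ]
[304.964  282.6301]
[304.2195 263.4261]
```

View pics/d2.png

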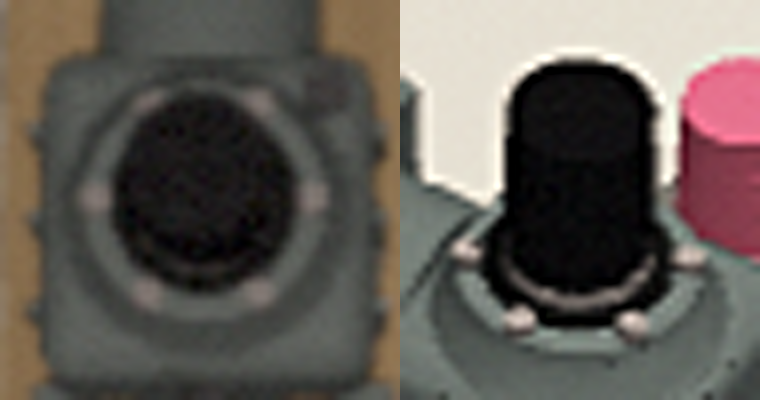

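Run:
```python
from h import *
np.set_printoptions(precision=4,suppress=True)
print("boss top",onz("top",301.9,264.3,.110),"side",onz("side",326.7,243.2,.110))
# shoulder ring/cap in side: shoulder seen ring centre; cap top disc: left 508 right 655, top 60, 
print("captop side", onz("side",305+(581-400)/8-.5,212+110/8-.5,.174))
u=400+128/8-.5; v=250+283/8-.5
print("hub y", onz("top",u,275,0)[1]-.025, "hub x", onz("top",425,v,0)[0]+.025)
# silhouettes in side for hub: left 480, right 610 at row ~250 -> mid line
for z in(0,.02): print(onz("side",370+(545-400)/8-.5,200,z))
# tub rim corners via both views
t=cv2.imread("pics/top0.png");s=cv2.imread("pics/side0.png")
T=lambda x,y:(145+x/3-.3,255+y/3-.3); S=lambda x,y:(230+(x-330)/3-.3,305+y/3-.3)
tc=[T(98,30),T(284,73),T(212,328),T(24,282)]
P=[onz("top",*p,.045) for p in tc]; print(np.array(P),np.mean(P,0))
for i in range(4): print(np.linalg.norm(P[i]-P[(i+1)%4]))
sc=[S(360,150),S(530,22),S(750,210)]
Q=[onz("side",*p,.045) for p in sc];print(np.array(Q)); print((Q[0]+Q[2])/2)
d=P[0]-P[3]; print("yaw x",np.degrees(np.arctan2(d[1],d[0])));d=P[1]-P[2]; print("yaw x",np.degrees(np.arctan2(d[1],d[0])))
s0=r.get_state()
from scipy.spatial.transform import Rotation as Ro
print(Ro.from_quat(s0["eef_rot"]).as_matrix(), s0["tool_pos"])
```

```text
boss top [0.549  0.0362 0.11  ] side [0.5502 0.0342 0.11  ]
captop side [0.5487 0.0365 0.174 ]
hub y -0.30396847709887087 hub x 0.5195631047738553
[ 0.5335 -0.3412  0.    ]
[ 0.5251 -0.3169  0.02  ]
[[0.5748 0.3778 0.045 ]
 [0.5277 0.2091 0.045 ]
 [0.3068 0.2736 0.045 ]
 [0.3534 0.4382 0.045 ]] [0.4406 0.3247 0.045 ]
0.1752003417534728
0.23013743498137118
0.1710517580305473
0.2294618885049327
[[0.5744 0.3789 0.045 ]
 [0.5289 0.2175 0.045 ]
 [0.3069 0.279  0.045 ]]
[0.4406 0.3289 0.045 ]
yaw x -15.249002301632592
yaw x -16.28318736808928
[[-0.9082 -0.0008  0.4186]
 [-0.4186  0.0014 -0.9082]
 [ 0.0001 -1.     -0.0017]] [ 0.2614 -0.5674  0.404 ]
```

```bash
cat >> h.py <<'E'
from scipy.spatial.transform import Rotation as Ro
np.set_printoptions(precision=4,suppress=True)
def go(x,y,z,yaw):
    """grasp point target (z of grasp pt), jaw yaw deg"""
    s=r.get_state();p=np.array(s["tool_pos"]);M=Ro.from_quat(s["eef_rot"])
    a=np.radians(yaw);c=[]
    for k in(0,np.pi):
        zz=np.array([np.cos(a+k),np.sin(a+k),0]);yy=np.array([0,0,-1.]);xx=np.cross(yy,zz)
        T=Ro.from_matrix(np.c_[xx,yy,zz]);c.append((M.inv()*T).as_rotvec())
    w=min(c,key=np.linalg.norm)
    d=M.inv().apply(np.array([x,y,z+.147])-p)
    print("t",round(s["clock"],2),"grasp",np.round(M.apply([0,.147,0])+p,4),"open",round(s["opening"]*88,1),"F",np.round(s["contact_force"],1),"M",np.round(s["moment"],2))
    print("d",np.round(d,4),"w/45",np.round(w/np.radians(45),4),"q7",round(s["q"][6],2))
E
python3 -c "
from h import *
go(.5493,.0355,.257,74.3)"
```

```text
t 0.1 grasp [ 0.2613 -0.5672  0.257 ] open 87.7 F [-0.1 -0.4 -0.2] M [ 0.03 -0.01  0.01]
d [-0.5138  0.0006 -0.427 ] w/45 [0.002  0.8988 0.0009] q7 -0.22
```

>>> {"name": "arm_command", "arguments": {
  "deltas": [
    {"dx":-0.03,"dz":-0.025,"wy":0.18},
    {"dx":-0.07,"dz":-0.058,"wy":0.36},
    {"dx":-0.11,"dz":-0.091,"wy":0.54},
    {"dx":-0.148,"dz":-0.123,"wy":0.72},
    {"dx":-0.186,"dz":-0.155,"wy":0.9}
  ],
  "claw": 1
}}

```text
invalid input at $.deltas[0]: expected keys dx, dy, dz, wx, wy, wz
```

```bash
python3 -c "
from h import *
go(.5493,.0355,.25,74.3)"
```

```text
t 0.1 grasp [ 0.2613 -0.5672  0.257 ] open 87.7 F [-0.1 -0.4 -0.2] M [ 0.03 -0.01  0.01]
d [-0.5138  0.0076 -0.427 ] w/45 [0.002  0.8988 0.0009] q7 -0.22
```

>>> {"name": "arm_command", "arguments": {
  "deltas": [
    {"dx":-0.03,"dy":0,"dz":-0.025,"wx":0,"wy":0.18,"wz":0},
    {"dx":-0.07,"dy":0,"dz":-0.058,"wx":0,"wy":0.36,"wz":0},
    {"dx":-0.11,"dy":0,"dz":-0.091,"wx":0,"wy":0.54,"wz":0},
    {"dx":-0.148,"dy":0,"dz":-0.123,"wx":0,"wy":0.72,"wz":0},
    {"dx":-0.186,"dy":0,"dz":-0.155,"wx":0,"wy":0.9,"wz":0}
  ],
  "claw": 1
}}

```text
clock: 0.6
tool_pos: [0.3648, -0.3499, 0.4045]
eef_rot: [0.099, 0.7, -0.7, -0.099]
contact_force: [0.5, 0.2, 0.4]
opening: 0.997
```

```bash
python3 -c "
from h import *
go(.5493,.0355,.25,74.3)"
```

```text
t 0.6 grasp [ 0.3648 -0.3499  0.2575] open 87.7 F [0.5 0.2 0.4] M [ 0.05 -0.07 -0.04]
d [-0.0703  0.0077 -0.4215] w/45 [ 0.0005 -0.0093  0.0002] q7 -1.15
```

>>> {"name": "arm_command", "arguments": {
  "deltas": [
    {"dx":-0.008,"dy":0,"dz":-0.046,"wx":0,"wy":0,"wz":0},
    {"dx":-0.016,"dy":0,"dz":-0.094,"wx":0,"wy":0,"wz":0},
    {"dx":-0.024,"dy":0,"dz":-0.142,"wx":0,"wy":0,"wz":0},
    {"dx":-0.032,"dy":0,"dz":-0.19,"wx":0,"wy":0,"wz":0},
    {"dx":-0.04,"dy":0,"dz":-0.238,"wx":0,"wy":0,"wz":0}
  ]
}}

```text
clock: 1.1
tool_pos: [0.4679, -0.1317, 0.4046]
eef_rot: [-0.097, -0.7, 0.7, 0.097]
contact_force: [1.0, -0.2, 0.2]
opening: 1.002
```

>>> {"name": "arm_command", "arguments": {
  "deltas": [
    {"dx":-0.008,"dy":0,"dz":-0.046,"wx":0,"wy":0,"wz":0},
    {"dx":-0.016,"dy":0,"dz":-0.092,"wx":0,"wy":0,"wz":0},
    {"dx":-0.023,"dy":0,"dz":-0.135,"wx":0,"wy":0,"wz":0},
    {"dx":-0.028,"dy":0,"dz":-0.165,"wx":0,"wy":0,"wz":0},
    {"dx":-0.03,"dy":0,"dz":-0.182,"wx":0,"wy":0,"wz":0}
  ]
}}

```text
clock: 1.6
tool_pos: [0.5465, 0.0367, 0.4043]
eef_rot: [0.095, 0.701, -0.7, -0.096]
contact_force: [0.1, -0.3, 0.3]
opening: 0.998
```

```bash
python3 -c "
from h import *
go(.5493,.0355,.15,74.3)
for n in('top','side'): cv2.imwrite(f'pics/{n}1.png',r.snapshot(n)[:,:,::-1])
t=cv2.imread('pics/top1.png');s=cv2.imread('pics/side1.png')
cv2.imwrite('pics/e1.png',np.hstack([crop(t,250,210,100,100,4),crop(s,280,160,100,100,4)]))
"
```

```text
t 1.6 grasp [0.5465 0.0369 0.2573] open 87.8 F [ 0.1 -0.3  0.3] M [ 0.05  0.05 -0.02]
d [-0.0031  0.1073  0.0005] w/45 [0.0015 0.0041 0.0005] q7 -1.91
```

View pics/e1.png

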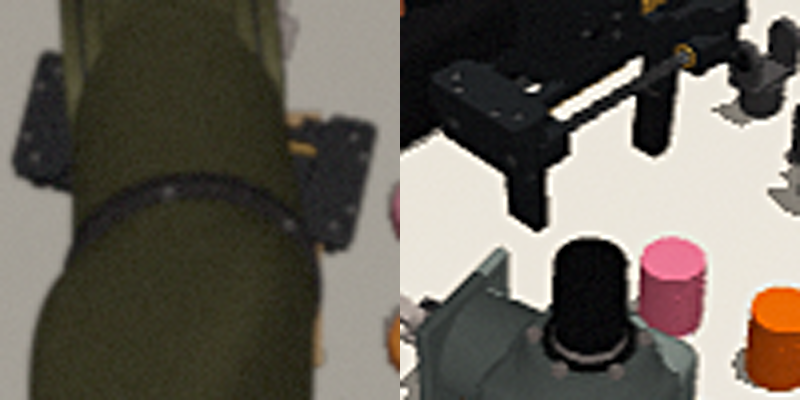

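>>> {"name": "arm_command", "arguments": {
  "deltas": [
    {"dx":-0.003,"dy":0.015,"dz":0.0005,"wx":0,"wy":0,"wz":0},
    {"dx":-0.003,"dy":0.045,"dz":0.0005,"wx":0,"wy":0,"wz":0},
    {"dx":-0.003,"dy":0.075,"dz":0.0005,"wx":0,"wy":0,"wz":0},
    {"dx":-0.003,"dy":0.1,"dz":0.0005,"wx":0,"wy":0,"wz":0},
    {"dx":-0.003,"dy":0.107,"dz":0.0005,"wx":0,"wy":0,"wz":0}
  ]
}}

```text
clock: 2.2
tool_pos: [0.5469, 0.0294, 0.2956]
eef_rot: [-0.096, -0.699, 0.701, 0.1]
contact_force: [-0.2, 0.3, 0.5]
opening: 1.0
```

>>> {"name": "arm_command", "arguments": {
  "deltas": [
    {"dx":0,"dy":0,"dz":0,"wx":0,"wy":0,"wz":0},
    {"dx":0,"dy":0,"dz":0,"wx":0,"wy":0,"wz":0},
    {"dx":0,"dy":0,"dz":0,"wx":0,"wy":0,"wz":0},
    {"dx":0,"dy":0,"dz":0,"wx":0,"wy":0,"wz":0},
    {"dx":0,"dy":0,"dz":0,"wx":0,"wy":0,"wz":0}
  ],
  "claw": -1,
  "grip_force": 12
}}

```text
clock: 2.7
tool_pos: [0.5488, 0.0322, 0.2985]
eef_rot: [0.097, 0.701, -0.7, -0.096]
contact_force: [-1.1, 0.1, 1.1]
opening: 0.572
```

```bash
python3 -c "
from h import *
go(.5493,.0355,.25,74.3)"
```

```text
t 2.7 grasp [0.549  0.0322 0.1515] open 50.3 F [-1.1  0.1  1.1] M [ 0.1  -0.01  0.01]
d [ 0.0002 -0.0985 -0.0034] w/45 [ 0.0008 -0.0012 -0.0018] q7 -1.9
```

>>> {"name": "arm_command", "arguments": {
  "deltas": [
    {"dx":0,"dy":0,"dz":0,"wx":0,"wy":0,"wz":0},
    {"dx":0,"dy":0,"dz":0,"wx":0,"wy":0,"wz":0},
    {"dx":0,"dy":0,"dz":0,"wx":0,"wy":0,"wz":0},
    {"dx":0,"dy":0,"dz":0,"wx":0,"wy":0,"wz":0},
    {"dx":0,"dy":0,"dz":0,"wx":0,"wy":0,"wz":0}
  ]
}}

```text
clock: 3.2
tool_pos: [0.5488, 0.0323, 0.2983]
eef_rot: [0.097, 0.701, -0.7, -0.097]
contact_force: [-0.8, 0.9, 5.9]
opening: 0.535
```

```bash
python3 -c "
from h import *
go(.5493,.0355,.27,74.3)"
```

```text
t 3.2 grasp [0.549  0.0323 0.1513] open 47.1 F [-0.8  0.9  5.9] M [0.23 0.08 0.02]
d [ 0.0003 -0.1187 -0.0033] w/45 [ 0.0007 -0.0012 -0.0014] q7 -1.9
```

>>> {"name": "arm_command", "arguments": {
  "deltas": [
    {"dx":0,"dy":-0.01,"dz":0,"wx":0,"wy":0,"wz":0},
    {"dx":0,"dy":-0.03,"dz":0,"wx":0,"wy":0,"wz":0},
    {"dx":0,"dy":-0.06,"dz":0,"wx":0,"wy":0,"wz":0},
    {"dx":0,"dy":-0.09,"dz":0,"wx":0,"wy":0,"wz":0},
    {"dx":0,"dy":-0.11,"dz":0,"wx":0,"wy":0,"wz":0}
  ]
}}

```text
clock: 3.7
tool_pos: [0.5486, 0.0319, 0.41]
eef_rot: [0.098, 0.7, -0.7, -0.096]
contact_force: [1.5, -0.3, -0.6]
opening: 0.534
```

```bash
python3 -c "
from h import *
go(.392,.3395,.25,74.3)
cv2.imwrite('pics/side2.png',r.snapshot('side')[:,:,::-1])
s=cv2.imread('pics/side2.png')
cv2.imwrite('pics/e2.png',crop(s,270,140,110,130,4))
"
```

```text
t 3.7 grasp [0.5488 0.0319 0.263 ] open 47.0 F [ 1.5 -0.3 -0.6] M [ 0.04  0.01 -0.04]
d [ 0.2343  0.0126 -0.2535] w/45 [ 0.0003 -0.0015 -0.0023] q7 -1.91
```

View pics/e2.png

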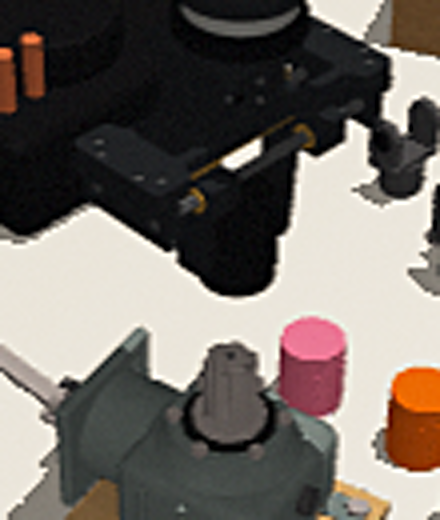

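>>> {"name": "arm_command", "arguments": {
  "deltas": [
    {"dx":0.02,"dy":0,"dz":-0.0216,"wx":0,"wy":-0.09,"wz":0},
    {"dx":0.046,"dy":0,"dz":-0.05,"wx":0,"wy":-0.18,"wz":0},
    {"dx":0.079,"dy":0,"dz":-0.086,"wx":0,"wy":-0.27,"wz":0},
    {"dx":0.112,"dy":0,"dz":-0.121,"wx":0,"wy":-0.36,"wz":0},
    {"dx":0.145,"dy":0,"dz":-0.157,"wx":0,"wy":-0.45,"wz":0}
  ]
}}

```text
clock: 4.25
tool_pos: [0.4504, 0.2236, 0.4075]
eef_rot: [0.029, -0.706, 0.707, -0.028]
contact_force: [0.1, 0.0, -0.4]
opening: 0.532
```

```bash
python3 -c "
from h import *
go(.392,.3395,.15,94.3)"
```

```text
t 4.25 grasp [0.4503 0.2235 0.2605] open 46.8 F [ 0.1  0.  -0.4] M [ 0.07 -0.06  0.02]
d [ 0.0488  0.1104 -0.1203] w/45 [-0.0009  0.007   0.0008] q7 -2.03
```

>>> {"name": "arm_command", "arguments": {
  "deltas": [
    {"dx":0.012,"dy":0.01,"dz":-0.03,"wx":0,"wy":0,"wz":0},
    {"dx":0.026,"dy":0.03,"dz":-0.065,"wx":0,"wy":0,"wz":0},
    {"dx":0.038,"dy":0.06,"dz":-0.095,"wx":0,"wy":0,"wz":0},
    {"dx":0.047,"dy":0.09,"dz":-0.115,"wx":0,"wy":0,"wz":0},
    {"dx":0.049,"dy":0.112,"dz":-0.12,"wx":0,"wy":0,"wz":0}
  ]
}}

```text
clock: 4.75
tool_pos: [0.3909, 0.341, 0.2938]
eef_rot: [-0.03, 0.707, -0.706, 0.029]
contact_force: [0.4, -0.2, -0.2]
opening: 0.537
```

```bash
python3 -c "
from h import *
go(.392,.3395,.044,94.3)
cv2.imwrite('pics/side3.png',r.snapshot('side')[:,:,::-1])
s=cv2.imread('pics/side3.png')
cv2.imwrite('pics/e3.png',crop(s,220,230,180,200,3))
"
```

```text
t 4.75 grasp [0.3906 0.341  0.1468] open 47.3 F [ 0.4 -0.2 -0.2] M [ 0.04 -0.01  0.  ]
d [-0.0012  0.1028  0.0016] w/45 [0.0006 0.0111 0.003 ] q7 -2.25
```

View pics/e3.png

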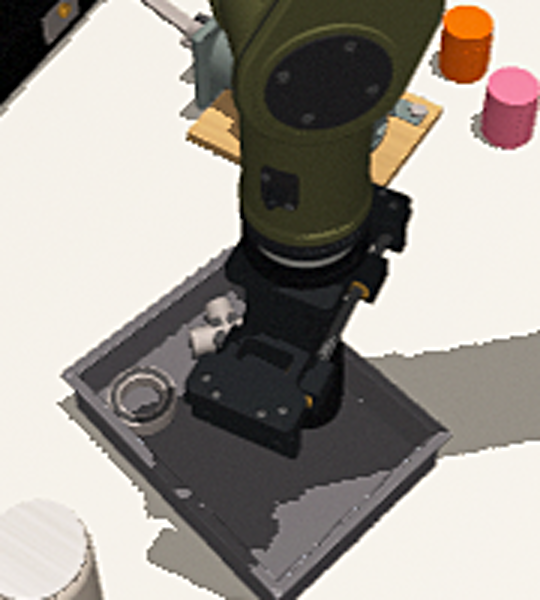

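>>> {"name": "arm_command", "arguments": {
  "deltas": [
    {"dx":-0.001,"dy":0.02,"dz":0.0016,"wx":0,"wy":0,"wz":0},
    {"dx":-0.001,"dy":0.05,"dz":0.0016,"wx":0,"wy":0,"wz":0},
    {"dx":-0.001,"dy":0.08,"dz":0.0016,"wx":0,"wy":0,"wz":0},
    {"dx":-0.001,"dy":0.096,"dz":0.0016,"wx":0,"wy":0,"wz":0},
    {"dx":-0.001,"dy":0.104,"dz":0.0016,"wx":0,"wy":0,"wz":0}
  ]
}}

```text
clock: 5.3
tool_pos: [0.3946, 0.336, 0.1907]
eef_rot: [0.028, -0.706, 0.707, -0.027]
contact_force: [-0.3, -0.7, -0.1]
opening: 0.536
```

>>> {"name": "arm_command", "arguments": {
  "deltas": [
    {"dx":0,"dy":0,"dz":0,"wx":0,"wy":0,"wz":0},
    {"dx":0,"dy":0,"dz":0,"wx":0,"wy":0,"wz":0},
    {"dx":0,"dy":0,"dz":0,"wx":0,"wy":0,"wz":0},
    {"dx":0,"dy":0,"dz":0,"wx":0,"wy":0,"wz":0},
    {"dx":0,"dy":0,"dz":0,"wx":0,"wy":0,"wz":0}
  ],
  "claw": 0.5
}}

```text
clock: 5.8
tool_pos: [0.3947, 0.337, 0.1923]
eef_rot: [-0.027, 0.707, -0.706, 0.028]
contact_force: [-0.4, -0.4, 0.4]
opening: 0.75
```

>>> {"name": "arm_command", "arguments": {
  "deltas": [
    {"dx":0,"dy":0,"dz":0,"wx":0,"wy":0,"wz":0},
    {"dx":0,"dy":-0.02,"dz":0,"wx":0,"wy":0,"wz":0},
    {"dx":0,"dy":-0.05,"dz":0,"wx":0,"wy":0,"wz":0},
    {"dx":0,"dy":-0.09,"dz":0,"wx":0,"wy":0,"wz":0},
    {"dx":0,"dy":-0.13,"dz":0,"wx":0,"wy":0,"wz":0}
  ]
}}

```text
clock: 6.3
tool_pos: [0.3942, 0.3366, 0.3229]
eef_rot: [0.028, -0.706, 0.707, -0.027]
contact_force: [0.2, 1.5, 0.2]
opening: 0.752
```

```bash
python3 -c "
from h import *
go(.52,-.305,.3,59.3)
cv2.imwrite('pics/side4.png',r.snapshot('side')[:,:,::-1])
s=cv2.imread('pics/side4.png')
cv2.imwrite('pics/e4.png',crop(s,220,230,180,200,3))
"
```

```text
t 6.3 grasp [0.3941 0.3365 0.1759] open 66.1 F [0.2 1.5 0.2] M [ 0.02 -0.05 -0.02]
d [-0.075  -0.1237  0.6496] w/45 [-0.0013  0.7821  0.0008] q7 -2.25
```

View pics/e4.png

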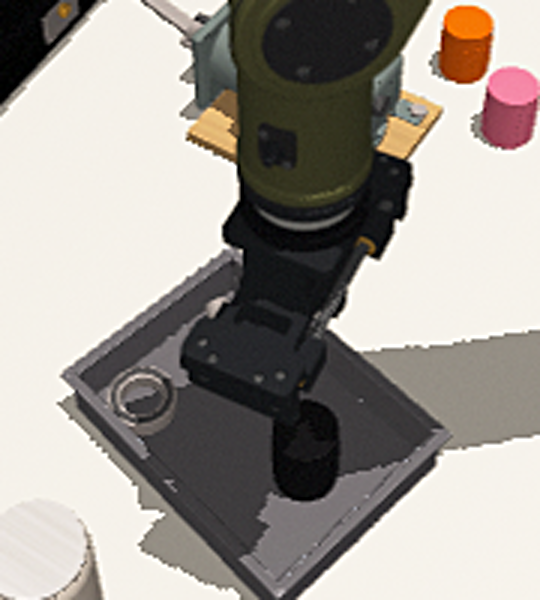

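>>> {"name": "arm_command", "arguments": {
  "deltas": [
    {"dx":0,"dy":-0.025,"dz":0.02,"wx":0,"wy":0,"wz":0},
    {"dx":-0.007,"dy":-0.05,"dz":0.06,"wx":0,"wy":0,"wz":0},
    {"dx":-0.012,"dy":-0.075,"dz":0.1,"wx":0,"wy":0,"wz":0},
    {"dx":-0.017,"dy":-0.09,"dz":0.145,"wx":0,"wy":0,"wz":0},
    {"dx":-0.022,"dy":-0.1,"dz":0.19,"wx":0,"wy":0,"wz":0}
  ],
  "claw": 1
}}

```text
clock: 6.85
tool_pos: [0.4314, 0.1476, 0.4229]
eef_rot: [-0.027, 0.707, -0.706, 0.029]
contact_force: [0.5, 0.1, 0.1]
opening: 0.999
```

>>> {"name": "arm_command", "arguments": {
  "deltas": [
    {"dx":-0.005,"dy":-0.01,"dz":0.048,"wx":0,"wy":0.1,"wz":0},
    {"dx":-0.011,"dy":-0.02,"dz":0.096,"wx":0,"wy":0.2,"wz":0},
    {"dx":-0.017,"dy":-0.02,"dz":0.144,"wx":0,"wy":0.3,"wz":0},
    {"dx":-0.022,"dy":-0.02,"dz":0.192,"wx":0,"wy":0.4,"wz":0},
    {"dx":-0.027,"dy":-0.02,"dz":0.24,"wx":0,"wy":0.5,"wz":0}
  ]
}}

```text
clock: 7.35
tool_pos: [0.4768, -0.0899, 0.4419]
eef_rot: [0.112, 0.698, -0.698, -0.112]
contact_force: [1.0, 0.3, -0.0]
opening: 0.997
```

```bash
python3 -c "
from h import *
go(.52,-.305,.25,59.3)
"
```

```text
t 7.35 grasp [ 0.4769 -0.0899  0.2949] open 87.8 F [ 1.   0.3 -0. ] M [ 0.07  0.01 -0.06]
d [-0.1081  0.0449  0.1909] w/45 [ 0.0003  0.2781 -0.0005] q7 -1.72
```

>>> {"name": "arm_command", "arguments": {
  "deltas": [
    {"dx":-0.022,"dy":0,"dz":0.038,"wx":0,"wy":0.07,"wz":0},
    {"dx":-0.044,"dy":0,"dz":0.077,"wx":0,"wy":0.14,"wz":0},
    {"dx":-0.066,"dy":0.01,"dz":0.116,"wx":0,"wy":0.21,"wz":0},
    {"dx":-0.09,"dy":0.03,"dz":0.16,"wx":0,"wy":0.28,"wz":0},
    {"dx":-0.108,"dy":0.05,"dz":0.191,"wx":0,"wy":0.28,"wz":0}
  ]
}}

```text
clock: 7.85
tool_pos: [0.5206, -0.3057, 0.3915]
eef_rot: [-0.188, -0.681, 0.682, 0.187]
contact_force: [1.2, 0.3, -0.2]
opening: 1.001
```

```bash
python3 -c "
from h import *
go(.52,-.305,.16,59.3)
for n in('top','side'): cv2.imwrite(f'pics/{n}5.png',r.snapshot(n)[:,:,::-1])
t=cv2.imread('pics/top5.png');s=cv2.imread('pics/side5.png')
cv2.imwrite('pics/e5.png',np.hstack([crop(t,380,220,100,100,4),crop(s,340,120,100,100,4)]))
cv2.imwrite('pics/e5b.png',np.hstack([crop(t,280,240,45,45,8),crop(s,305,220,45,45,8)]))
"
```

```text
t 7.85 grasp [ 0.5208 -0.3059  0.2445] open 88.1 F [ 1.2  0.3 -0.2] M [ 0.13 -0.05 -0.  ]
d [ 0.001   0.0845 -0.0003] w/45 [-0.0009 -0.0011 -0.0025] q7 -1.53
```

View pics/e5.png

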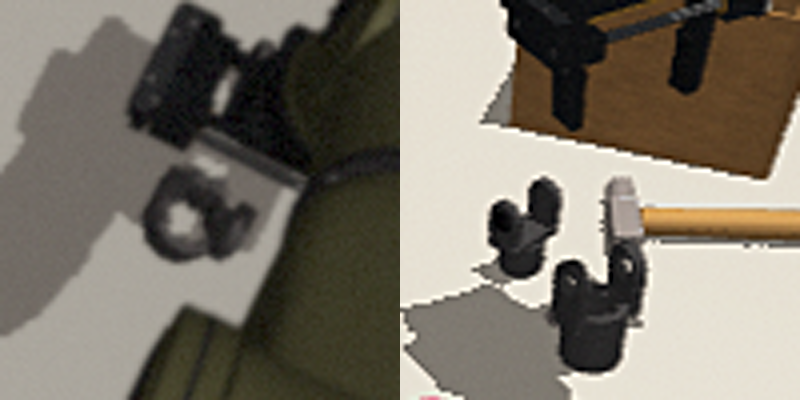

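View pics/e5b.png

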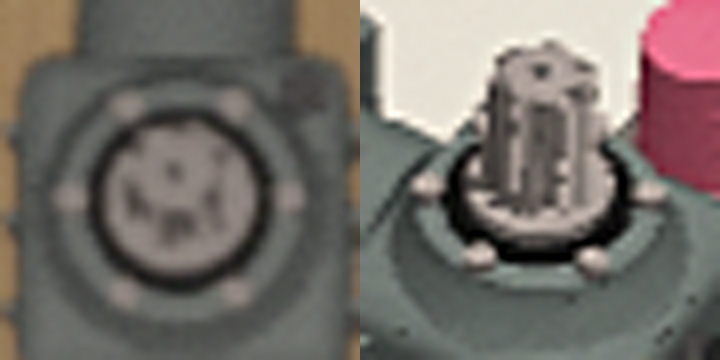

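```bash
python3 -c "
from h import *
print('shoulder top',onz('top',302.0,264.5,.116))
print('end top',onz('top',301.1,260.75,.162),'end side',onz('side',327.1,228.25,.162))
print('tri',tri((301.1,260.75),(327.1,228.25)))
# yoke in side: grip fingers check
p=[.520,-.305]
a=np.radians(59.3);y=np.array([np.cos(a),np.sin(a)])
for k in(1,-1): print('ear',proj('side',[*(np.array(p)+k*y*.026),.097]), 'base',proj('side',[*p,0]),'top',proj('top',[*(np.array(p)+k*y*.026),.097]))
s=cv2.imread('pics/side5.png');cv2.imwrite('pics/e6.png',crop(s,370,175,40,45,12))
"
```

```text
shoulder top [0.5474 0.0358 0.116 ]
end top [0.5489 0.0365 0.162 ] end side [0.5497 0.0345 0.162 ]
tri [0.5486 0.0364 0.164 ]
ear [383.1651 185.216 ] base [386.9286 207.4816] top [423.6993 265.6807]
ear [397.1855 180.2535] base [386.9286 207.4816] top [441.6806 274.9321]
```

View pics/e6.png

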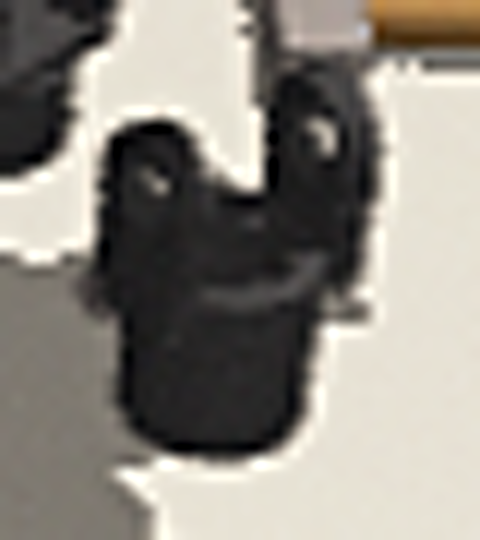

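>>> {"name": "arm_command", "arguments": {
  "deltas": [
    {"dx":0.001,"dy":0.03,"dz":0,"wx":0,"wy":0,"wz":0},
    {"dx":0.001,"dy":0.07,"dz":0,"wx":0,"wy":0,"wz":0},
    {"dx":0.001,"dy":0.11,"dz":0,"wx":0,"wy":0,"wz":0},
    {"dx":0.001,"dy":0.145,"dz":0,"wx":0,"wy":0,"wz":0},
    {"dx":0.001,"dy":0.166,"dz":0,"wx":0,"wy":0,"wz":0}
  ]
}}

```text
clock: 8.45
tool_pos: [0.5191, -0.3008, 0.2232]
eef_rot: [0.185, 0.683, -0.682, -0.188]
contact_force: [-0.3, 0.0, 0.1]
opening: 1.002
```

```bash
python3 -c "
from h import *
go(.52,-.305,.078,59.3)
for n in('side',): cv2.imwrite(f'pics/{n}7.png',r.snapshot(n)[:,:,::-1])
s=cv2.imread('pics/side7.png')
cv2.imwrite('pics/e7.png',crop(s,350,150,80,75,8))
"
```

```text
t 8.45 grasp [ 0.5187 -0.3005  0.0762] open 88.1 F [-0.3  0.   0.1] M [ 0.11 -0.01  0.04]
d [-0.0029 -0.0018  0.0031] w/45 [0.0008 0.0035 0.0051] q7 -1.5
```

View pics/e7.png

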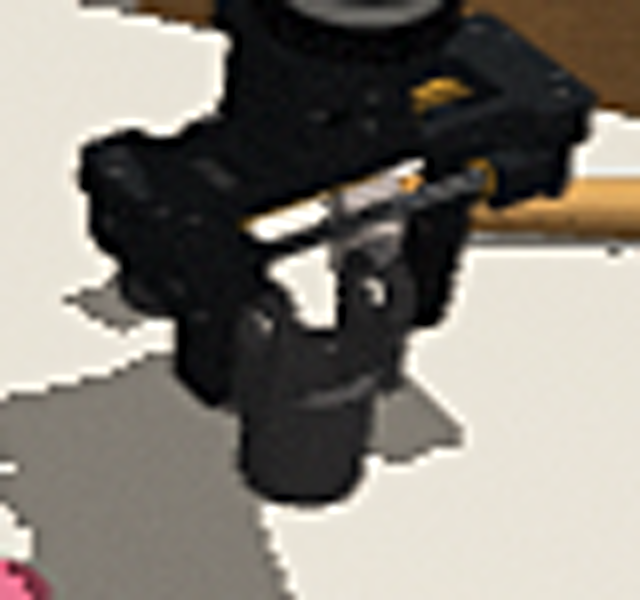

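>>> {"name": "arm_command", "arguments": {
  "deltas": [
    {"dx":0,"dy":0,"dz":0,"wx":0,"wy":0,"wz":0},
    {"dx":0,"dy":0,"dz":0,"wx":0,"wy":0,"wz":0},
    {"dx":0,"dy":0,"dz":0,"wx":0,"wy":0,"wz":0},
    {"dx":0,"dy":0,"dz":0,"wx":0,"wy":0,"wz":0},
    {"dx":0,"dy":0,"dz":0,"wx":0,"wy":0,"wz":0}
  ],
  "claw": -1,
  "grip_force": 40
}}

```text
clock: 9.0
tool_pos: [0.5202, -0.3032, 0.2275]
eef_rot: [-0.188, -0.682, 0.682, 0.186]
contact_force: [-0.1, -0.6, 6.9]
opening: 0.695
```

>>> {"name": "arm_command", "arguments": {
  "deltas": [
    {"dx":0,"dy":0,"dz":0,"wx":0,"wy":0,"wz":0},
    {"dx":0,"dy":0,"dz":0,"wx":0,"wy":0,"wz":0},
    {"dx":0,"dy":0,"dz":0,"wx":0,"wy":0,"wz":0},
    {"dx":0,"dy":0,"dz":0,"wx":0,"wy":0,"wz":0},
    {"dx":0,"dy":0,"dz":0,"wx":0,"wy":0,"wz":0}
  ]
}}

```text
clock: 9.5
tool_pos: [0.5203, -0.3032, 0.2274]
eef_rot: [-0.188, -0.682, 0.682, 0.186]
contact_force: [-0.8, -1.0, 6.8]
opening: 0.704
```

```bash
python3 -c "
from h import *
go(.52,-.305,.3,59.3)"
```

```text
t 9.5 grasp [ 0.5206 -0.3035  0.0804] open 61.9 F [-0.8 -1.   6.8] M [ 0.07  0.13 -0.03]
d [-0.0014 -0.2196  0.0017] w/45 [-0.0004  0.0014 -0.004 ] q7 -1.5
```

>>> {"name": "arm_command", "arguments": {
  "deltas": [
    {"dx":0,"dy":-0.02,"dz":0,"wx":0,"wy":0,"wz":0},
    {"dx":0,"dy":-0.06,"dz":0,"wx":0,"wy":0,"wz":0},
    {"dx":0,"dy":-0.105,"dz":0,"wx":0,"wy":0,"wz":0},
    {"dx":0,"dy":-0.15,"dz":0,"wx":0,"wy":0,"wz":0},
    {"dx":0,"dy":-0.19,"dz":0,"wx":0,"wy":0,"wz":0}
  ]
}}

```text
clock: 10.0
tool_pos: [0.5192, -0.3019, 0.4172]
eef_rot: [0.186, 0.682, -0.682, -0.187]
contact_force: [0.5, -0.9, -6.5]
opening: 0.7
```

```bash
python3 -c "
from h import *
go(.549,.0357,.28,59.3)
for n in('side',): cv2.imwrite(f'pics/{n}8.png',r.snapshot(n)[:,:,::-1])
s=cv2.imread('pics/side8.png')
cv2.imwrite('pics/e8.png',crop(s,350,80,100,120,5))
"
```

```text
t 10.0 grasp [ 0.5191 -0.3018  0.2702] open 61.6 F [ 0.5 -0.9 -6.5] M [-0.05 -0.08  0.03]
d [ 0.1462 -0.0095 -0.3058] w/45 [0.0003 0.0022 0.0016] q7 -1.53
```

View pics/e8.png

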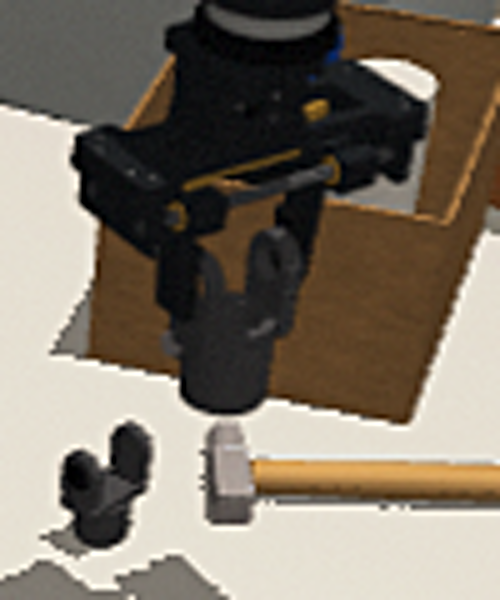

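>>> {"name": "arm_command", "arguments": {
  "deltas": [
    {"dx":0.012,"dy":-0.01,"dz":-0.025,"wx":0,"wy":-0.1,"wz":0},
    {"dx":0.03,"dy":-0.01,"dz":-0.063,"wx":0,"wy":-0.2,"wz":0},
    {"dx":0.049,"dy":-0.01,"dz":-0.102,"wx":0,"wy":-0.3,"wz":0},
    {"dx":0.068,"dy":-0.01,"dz":-0.142,"wx":0,"wy":-0.4,"wz":0},
    {"dx":0.085,"dy":-0.01,"dz":-0.178,"wx":0,"wy":-0.5,"wz":0}
  ]
}}

```text
clock: 10.55
tool_pos: [0.5364, -0.1033, 0.4249]
eef_rot: [0.048, 0.706, -0.705, -0.049]
contact_force: [0.0, -0.5, -6.1]
opening: 0.699
```

```bash
python3 -c "
from h import *
go(.549,.0357,.28,82)"
```

```text
t 10.55 grasp [ 0.5361 -0.1032  0.2779] open 61.5 F [ 0.  -0.5 -6.1] M [ 0.07 -0.1  -0.  ]
d [ 0.0066 -0.002  -0.1395] w/45 [0.0012 0.0032 0.0033] q7 -1.55
```

>>> {"name": "arm_command", "arguments": {
  "deltas": [
    {"dx":0.002,"dy":0,"dz":-0.04,"wx":0,"wy":0,"wz":0},
    {"dx":0.004,"dy":0,"dz":-0.08,"wx":0,"wy":0,"wz":0},
    {"dx":0.005,"dy":0,"dz":-0.11,"wx":0,"wy":0,"wz":0},
    {"dx":0.0065,"dy":0,"dz":-0.132,"wx":0,"wy":0,"wz":0},
    {"dx":0.0065,"dy":0,"dz":-0.138,"wx":0,"wy":0,"wz":0}
  ]
}}

```text
clock: 11.05
tool_pos: [0.5496, 0.0354, 0.4247]
eef_rot: [0.047, 0.706, -0.705, -0.049]
contact_force: [-0.1, 0.2, -5.4]
opening: 0.698
```

>>> {"name": "arm_command", "arguments": {
  "deltas": [
    {"dx":0,"dy":0,"dz":0,"wx":0,"wy":0,"wz":0},
    {"dx":0,"dy":0,"dz":0,"wx":0,"wy":0,"wz":0},
    {"dx":0,"dy":0,"dz":0,"wx":0,"wy":0,"wz":0},
    {"dx":0,"dy":0,"dz":0,"wx":0,"wy":0,"wz":0},
    {"dx":0,"dy":0,"dz":0,"wx":0,"wy":0,"wz":0}
  ]
}}

```text
clock: 11.55
tool_pos: [0.5503, 0.0306, 0.4258]
eef_rot: [-0.051, -0.705, 0.705, 0.051]
contact_force: [1.1, 0.4, -6.5]
opening: 0.704
```

```bash
python3 -c "
from h import *
go(.549,.0357,.28,82)
for n in('side','top'): cv2.imwrite(f'pics/{n}9.png',r.snapshot(n)[:,:,::-1])
s=cv2.imread('pics/side9.png');t=cv2.imread('pics/top9.png')
cv2.imwrite('pics/e9.png',np.hstack([crop(s,285,150,80,110,6),crop(t,280,230,50,110,6)]))
"
```

```text
t 11.55 grasp [0.5503 0.0306 0.2788] open 61.9 F [ 1.1  0.4 -6.5] M [ 0.01  0.01 -0.02]
d [ 0.002  -0.0013 -0.0048] w/45 [-0.0004 -0.0043 -0.0001] q7 -1.79
```

View pics/e9.png

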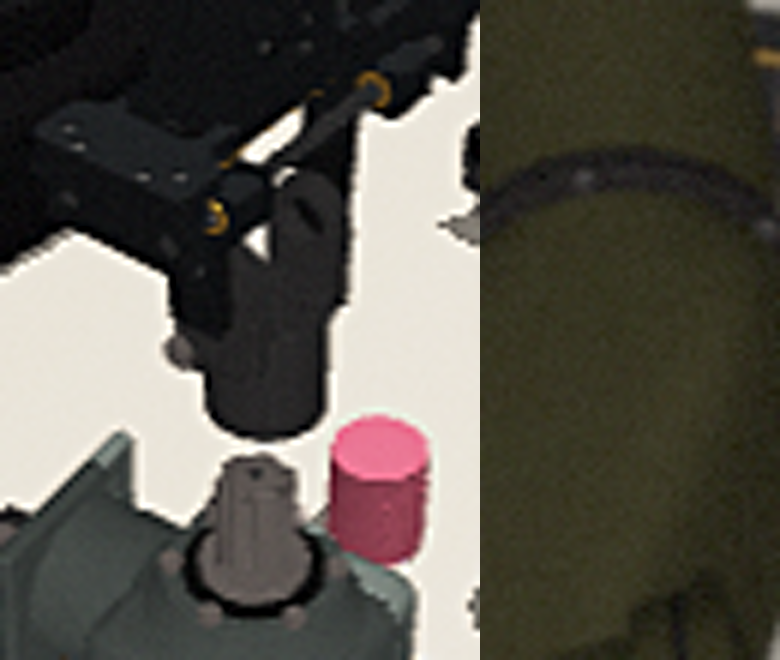

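```bash
python3 -c "
from h import *
s=cv2.imread('pics/side9.png')
for v in(205,210,215,218): 
  g=s[v,300:345].max(1).astype(int); print(v,g)
for v in(229,232,236,240): print(v,s[v,310:345].max(1).astype(int))
g=np.array([.5503,.0306])
print('yoke pred',proj('side',[*g,.1985]),proj('side',[*g,.24]), 'shaft pred',proj('side',[.549,.0357,.162]),proj('side',[.549,.0357,.14]))
print('mm/px', 1/(proj('side',[g[0]-.0864,g[1]-.0504,.1985])[0]-proj('side',[*g,.1985])[0])*100)
"
```

```text
205 [233 234 234 234 234 234 234 234 234 234 235 237 248 251  87  36  39  36
  29  21  20  19  27  39  38  37  35  40  34  37  32  39  43  43  40  38
  41  33  20  91 225 244 236 234 236]
210 [233 235 234 234 234 234 233 234 235 235 236 241 240 146  56  72  64  28
  34  27  37  33  35  40  36  38  35  45  35  33  44  40  41  40  43  39
  35  36  19  85 220 244 236 234 234]
215 [234 234 234 235 235 234 235 234 234 234 234 235 233 235 234 234 235 243
 244  48  25  33  36  39  37  38  38  41  42  39  42  44  42  44  40  38
  37  32  14 127 255 239 234 236 234]
218 [235 234 233 233 235 234 234 234 234 234 235 235 234 234 234 234 234 240
 239 111  12  28  38  41  37  39  40  44  38  40  43  42  39  40  39  39
  34  29  25 146 251 238 235 235 235]
229 [234 235 234 234 235 234 234 235 235 239 242 156  79  80  90  94  82  43
  69  95  95  89  88  87 168 249 237 237 242 239  97 105 112 127 182]
232 [235 235 235 234 234 234 235 236 242 246 150  62  97  78  91  97  82  96
 106 104 103  80  72  95 174 250 239 237 241 200  99 119 125 132 133]
236 [ 35  44 128 237 255 255 244  72  46  79  93  74  92  75  95  96  93  83
  98  95  95  90  91  99 122 162 194 122 127 129 118 125 124 129 133]
240 [ 66  63  51  54  67  68  48   3  40 106  93  72  85  80  96 100  93  89
  92  92  95  91  92  95  99  88  34   8  47  70  67  95 132 130 139]
yoke pred [327.9018 216.1234] [328.1843 202.8361] shaft pred [327.1169 228.6334] [326.9854 235.128 ]
mm/px 2.436508063644155
```

```bash
python3 -c "
from h import *
s=cv2.imread('pics/side9.png')
for u in(327,329,331): print(u,s[216:230,u].max(1).astype(int))
c=ray('side',0,0)[0][:2]
g=np.array([.5503,.0306])
def bot(g,z):
  d=c-g;d/=np.linalg.norm(d);return proj('side',[*(g+.025*d),z])
print('pred bottom',bot(g,.1984), 'ifoffset',bot(g+[-.0028,.0004],.1984))
print('shift along toward-camera 5mm',bot(g+.005*(c-g)/np.linalg.norm(c-g),.1984))
"
```

```text
327 [ 41  40  44  42  40  38  23 130 255 218  79  93  40  43]
329 [ 39  39  40  37  41  35  28  69 255 176  75  88  95  95]
331 [ 40  41  42  40  42  37  21 148 255 252 206 101  79  89]
pred bottom [327.757  222.9298] ifoffset [328.6679 223.4141]
shift along toward-camera 5mm [327.7276 224.3123]
```

```bash
python3 -c "
from h import *
go(.5515,.0356,.247,82)"
```

```text
t 11.65 grasp [0.5503 0.0311 0.2788] open 61.6 F [ 0.1  0.1 -6.4] M [0.04 0.02 0.02]
d [-0.0005  0.0318 -0.0046] w/45 [-0.0001 -0.0034 -0.0001] q7 -1.79
```

>>> {"name": "arm_command", "arguments": {
  "deltas": [
    {"dx":-0.0005,"dy":0.004,"dz":-0.0025,"wx":0,"wy":0,"wz":0},
    {"dx":-0.0005,"dy":0.012,"dz":-0.0045,"wx":0,"wy":0,"wz":0},
    {"dx":-0.0005,"dy":0.02,"dz":-0.0045,"wx":0,"wy":0,"wz":0},
    {"dx":-0.0005,"dy":0.028,"dz":-0.0045,"wx":0,"wy":0,"wz":0},
    {"dx":-0.0005,"dy":0.032,"dz":-0.0045,"wx":0,"wy":0,"wz":0}
  ]
}}

```text
clock: 12.15
tool_pos: [0.5511, 0.0359, 0.3924]
eef_rot: [-0.049, -0.705, 0.706, 0.051]
contact_force: [-1.4, 0.4, -6.1]
opening: 0.698
```

>>> {"name": "arm_command", "arguments": {
  "deltas": [
    {"dx":0,"dy":0,"dz":0,"wx":0,"wy":0,"wz":0},
    {"dx":0,"dy":0,"dz":0,"wx":0,"wy":0,"wz":0},
    {"dx":0,"dy":0,"dz":0,"wx":0,"wy":0,"wz":0},
    {"dx":0,"dy":0,"dz":0,"wx":0,"wy":0,"wz":0},
    {"dx":0,"dy":0,"dz":0,"wx":0,"wy":0,"wz":0}
  ]
}}

```text
clock: 12.65
tool_pos: [0.5515, 0.0359, 0.394]
eef_rot: [0.05, 0.705, -0.705, -0.05]
contact_force: [0.7, 0.3, -5.8]
opening: 0.7
```

```bash
python3 -c "
from h import *
go(.5515,.0356,.235,82)
for n in('side',): cv2.imwrite(f'pics/{n}10.png',r.snapshot(n)[:,:,::-1])
s=cv2.imread('pics/side10.png')
cv2.imwrite('pics/e10.png',crop(s,300,190,60,70,9))
for v in(221,226,229,234,238,242): print(v,s[v,312:345].max(1).astype(int))
"
```

```text
t 12.65 grasp [0.5516 0.0359 0.247 ] open 61.6 F [ 0.7  0.3 -5.8] M [ 0.06  0.04 -0.03]
d [-0.      0.012   0.0003] w/45 [ 0.0002 -0.0025 -0.0007] q7 -1.8
221 [ 99  58  61  28  22  31  32  29  35  38  36  33  38  39  33  34  38  43
  40  40  42  40  40  32  21  94 224 245 238 232 237 236 237]
226 [236 234 235 241 243 116  14  31  36  39  38  39  38  43  41  41  41  40
  40  40  38  35  37  34  14 131 255 235 162 251 242 238 236]
229 [236 235 235 237 248 245   0  25  35  38  38  37  38  43  42  38  43  41
  40  40  43  36  33  27  27 147 255 244  99 106 115 126 186]
234 [240 238 236 236 240 250 250 112  91  78  99  82  79  81  64  61  67  62
  72 104  97  96  95 154 230 251 245 106 113 119 127 131 130]
238 [ 54  50  48  53  64  58  24   8  50  79  84  82  95  97  94  88  97  98
  98  94  92  92  57  43 124 147 139 111 113 124 128 137 135]
242 [106 105  97  55   0  28  84 105  96  70  82  83  94  99 102  94  95  96
  92  90  91  94  95  99  94   2  11  47  73  86 105 114  98]
```

View pics/e10.png

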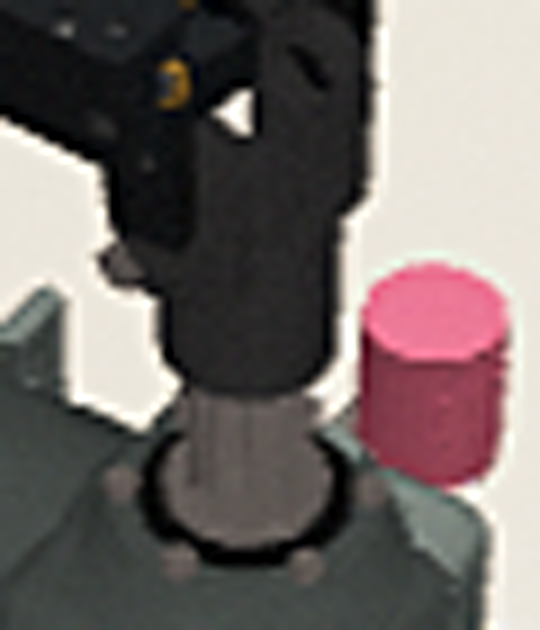

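>>> {"name": "arm_command", "arguments": {
  "deltas": [
    {"dx":0,"dy":0.003,"dz":0,"wx":0,"wy":0,"wz":0},
    {"dx":0,"dy":0.006,"dz":0,"wx":0,"wy":0,"wz":0},
    {"dx":0,"dy":0.009,"dz":0,"wx":0,"wy":0,"wz":0},
    {"dx":0,"dy":0.011,"dz":0,"wx":0,"wy":0,"wz":0},
    {"dx":0,"dy":0.011,"dz":0,"wx":0,"wy":0,"wz":0}
  ]
}}

```text
clock: 13.2
tool_pos: [0.5513, 0.0359, 0.3823]
eef_rot: [-0.05, -0.705, 0.705, 0.05]
contact_force: [-0.4, -0.4, -5.9]
opening: 0.706
```

```bash
python3 -c "
from h import *
go(.5515,.0356,.23,82)
"
```

```text
t 13.2 grasp [0.5512 0.0359 0.2353] open 62.1 F [-0.4 -0.4 -5.9] M [ 0.03  0.05 -0.02]
d [-0.0002  0.0053  0.0003] w/45 [-0.0004 -0.0024  0.001 ] q7 -1.8
```

>>> {"name": "arm_command", "arguments": {
  "deltas": [
    {"dx":0,"dy":0.001,"dz":0,"wx":0,"wy":0,"wz":0},
    {"dx":0,"dy":0.002,"dz":0,"wx":0,"wy":0,"wz":0},
    {"dx":0,"dy":0.003,"dz":0,"wx":0,"wy":0,"wz":0},
    {"dx":0,"dy":0.004,"dz":0,"wx":0,"wy":0,"wz":0},
    {"dx":0,"dy":0.004,"dz":0,"wx":0,"wy":0,"wz":0}
  ]
}}

```text
clock: 13.7
tool_pos: [0.5515, 0.0358, 0.3787]
eef_rot: [-0.05, -0.705, 0.705, 0.05]
contact_force: [-0.1, 0.6, -5.7]
opening: 0.703
```

```bash
python3 -c "
from h import *
go(.5515,.0356,.23,82)
"
```

```text
t 13.7 grasp [0.5515 0.0358 0.2317] open 61.8 F [-0.1  0.6 -5.7] M [ 0.03 -0.01  0.02]
d [-0.      0.0017  0.0002] w/45 [-0.0001 -0.0024 -0.0002] q7 -1.8
```

>>> {"name": "arm_command", "arguments": {
  "deltas": [
    {"dx":0,"dy":0.0005,"dz":0,"wx":0,"wy":0,"wz":0},
    {"dx":0,"dy":0.001,"dz":0,"wx":0,"wy":0,"wz":0},
    {"dx":0,"dy":0.0015,"dz":0,"wx":0,"wy":0,"wz":0},
    {"dx":0,"dy":0.002,"dz":0,"wx":0,"wy":0,"wz":0},
    {"dx":0,"dy":0.002,"dz":0,"wx":0,"wy":0,"wz":0}
  ]
}}

```text
clock: 14.2
tool_pos: [0.5518, 0.0357, 0.378]
eef_rot: [0.051, 0.705, -0.705, -0.049]
contact_force: [-2.2, -0.8, 7.4]
opening: 0.701
```

```bash
python3 -c "
from h import *
go(.5515,.0356,.23,82)
"
```

```text
t 14.2 grasp [0.5521 0.0357 0.231 ] open 61.7 F [-2.2 -0.8  7.4] M [-0.09  0.57  0.04]
d [0.0003 0.001  0.0002] w/45 [ 0.0005 -0.0028 -0.0025] q7 -1.79
```

>>> {"name": "arm_command", "arguments": {
  "deltas": [
    {"dx":0,"dy":0,"dz":0,"wx":0,"wy":-0.06,"wz":0},
    {"dx":0,"dy":0,"dz":0,"wx":0,"wy":-0.12,"wz":0},
    {"dx":0,"dy":0,"dz":0,"wx":0,"wy":-0.18,"wz":0},
    {"dx":0,"dy":0,"dz":0,"wx":0,"wy":-0.24,"wz":0},
    {"dx":0,"dy":0,"dz":0,"wx":0,"wy":-0.3,"wz":0}
  ]
}}

```text
clock: 14.7
tool_pos: [0.5515, 0.0365, 0.3772]
eef_rot: [-0.034, 0.707, -0.706, 0.034]
contact_force: [-0.1, 0.3, -5.6]
opening: 0.7
```

```bash
python3 -c "
from h import *
go(.5515,.0356,.23,82)
"
```

```text
t 14.7 grasp [0.5517 0.0367 0.2302] open 61.6 F [-0.1  0.3 -5.6] M [0.13 0.16 0.02]
d [0.0001 0.0002 0.0009] w/45 [ 0.0014  0.3005 -0.0013] q7 -1.62
```

>>> {"name": "arm_command", "arguments": {
  "deltas": [
    {"dx":0,"dy":0.0005,"dz":0,"wx":0,"wy":0,"wz":0},
    {"dx":0,"dy":0.001,"dz":0,"wx":0,"wy":0,"wz":0},
    {"dx":0,"dy":0.0015,"dz":0,"wx":0,"wy":0,"wz":0},
    {"dx":0,"dy":0.002,"dz":0,"wx":0,"wy":0,"wz":0},
    {"dx":0,"dy":0.002,"dz":0,"wx":0,"wy":0,"wz":0}
  ]
}}

```text
clock: 15.2
tool_pos: [0.5514, 0.0363, 0.3746]
eef_rot: [-0.033, 0.706, -0.706, 0.033]
contact_force: [-0.5, 1.7, -1.5]
opening: 0.701
```

```bash
python3 -c "
from h import *
go(.5515,.0356,.23,82)
"
```

```text
t 15.2 grasp [0.5514 0.0363 0.2276] open 61.7 F [-0.5  1.7 -1.5] M [0.49 0.18 0.25]
d [ 0.     -0.0024  0.0007] w/45 [0.0004 0.2979 0.    ] q7 -1.62
```

>>> {"name": "arm_command", "arguments": {
  "deltas": [
    {"dx":0,"dy":0.001,"dz":0,"wx":0,"wy":0,"wz":0},
    {"dx":0,"dy":0.002,"dz":0,"wx":0,"wy":0,"wz":0},
    {"dx":0,"dy":0.003,"dz":0,"wx":0,"wy":0,"wz":0},
    {"dx":0,"dy":0.004,"dz":0,"wx":0,"wy":0,"wz":0},
    {"dx":0,"dy":0.005,"dz":0,"wx":0,"wy":0,"wz":0}
  ]
}}

```text
clock: 15.7
tool_pos: [0.5514, 0.0362, 0.3696]
eef_rot: [-0.033, 0.706, -0.706, 0.033]
contact_force: [-1.0, 2.7, 0.3]
opening: 0.702
```

```bash
python3 -c "
from h import *
go(.5515,.0356,.23,82)
"
```

```text
t 15.7 grasp [0.5514 0.0362 0.2226] open 61.8 F [-1.   2.7  0.3] M [0.9  0.3  0.23]
d [-0.     -0.0074  0.0006] w/45 [ 0.0005  0.2979 -0.    ] q7 -1.62
```

>>> {"name": "arm_command", "arguments": {
  "deltas": [
    {"dx":0,"dy":0.002,"dz":-0.0003,"wx":0,"wy":0,"wz":0},
    {"dx":0,"dy":0.0035,"dz":-0.0004,"wx":0,"wy":0,"wz":0},
    {"dx":0,"dy":0.005,"dz":-0.0004,"wx":0,"wy":0,"wz":0},
    {"dx":0,"dy":0.0065,"dz":-0.0004,"wx":0,"wy":0,"wz":0},
    {"dx":0,"dy":0.008,"dz":-0.0004,"wx":0,"wy":0,"wz":0}
  ]
}}

```text
clock: 16.2
tool_pos: [0.5514, 0.0363, 0.3616]
eef_rot: [0.033, -0.706, 0.706, -0.033]
contact_force: [-1.0, 2.5, -1.0]
opening: 0.7
```

```bash
python3 -c "
from h import *
go(.5515,.0356,.23,82)
"
```

```text
t 16.2 grasp [0.5514 0.0363 0.2146] open 61.6 F [-1.   2.5 -1. ] M [0.75 0.27 0.28]
d [-0.     -0.0154  0.0007] w/45 [-0.0001  0.2976 -0.0001] q7 -1.63
```

Sliding freely; 18 mm to go.

>>> {"name": "arm_command", "arguments": {
  "deltas": [
    {"dx":0,"dy":0.002,"dz":-0.0003,"wx":0,"wy":0,"wz":0},
    {"dx":0,"dy":0.004,"dz":-0.0004,"wx":0,"wy":0,"wz":0},
    {"dx":0,"dy":0.006,"dz":-0.0004,"wx":0,"wy":0,"wz":0},
    {"dx":0,"dy":0.008,"dz":-0.0004,"wx":0,"wy":0,"wz":0},
    {"dx":0,"dy":0.01,"dz":-0.0004,"wx":0,"wy":0,"wz":0}
  ]
}}

```text
clock: 16.7
tool_pos: [0.5514, 0.0364, 0.3515]
eef_rot: [0.033, -0.706, 0.706, -0.033]
contact_force: [-0.2, 1.3, -0.1]
opening: 0.7
```

```bash
python3 -c "
from h import *
go(.5515,.0356,.1964,82)
"
```

```text
t 16.7 grasp [0.5514 0.0364 0.2045] open 61.6 F [-0.2  1.3 -0.1] M [0.38 0.3  0.24]
d [-0.0001  0.0081  0.0008] w/45 [-0.0006  0.2973 -0.    ] q7 -1.63
```

>>> {"name": "arm_command", "arguments": {
  "deltas": [
    {"dx":0,"dy":0.002,"dz":-0.0002,"wx":0,"wy":0,"wz":0},
    {"dx":0,"dy":0.004,"dz":-0.0002,"wx":0,"wy":0,"wz":0},
    {"dx":0,"dy":0.0055,"dz":-0.0002,"wx":0,"wy":0,"wz":0},
    {"dx":0,"dy":0.007,"dz":-0.0002,"wx":0,"wy":0,"wz":0},
    {"dx":0,"dy":0.0075,"dz":-0.0002,"wx":0,"wy":0,"wz":0}
  ]
}}

```text
clock: 17.2
tool_pos: [0.5514, 0.0365, 0.3441]
eef_rot: [0.033, -0.706, 0.707, -0.033]
contact_force: [-0.3, -1.3, -0.4]
opening: 0.697
```

```bash
python3 -c "
from h import *
go(.5515,.0356,.1964,82)
"
```

```text
t 17.2 grasp [0.5514 0.0364 0.1971] open 61.4 F [-0.3 -1.3 -0.4] M [-0.11  0.15  0.23]
d [-0.      0.0007  0.0009] w/45 [-0.0008  0.2971  0.    ] q7 -1.63
```

Almost home; a gentle 2 mm more until the push shows on the force.

>>> {"name": "arm_command", "arguments": {
  "deltas": [
    {"dx":0,"dy":0.0005,"dz":0.0001,"wx":0,"wy":0,"wz":0},
    {"dx":0,"dy":0.001,"dz":0.0001,"wx":0,"wy":0,"wz":0},
    {"dx":0,"dy":0.0015,"dz":0.0001,"wx":0,"wy":0,"wz":0},
    {"dx":0,"dy":0.002,"dz":0.0001,"wx":0,"wy":0,"wz":0},
    {"dx":0,"dy":0.002,"dz":0.0001,"wx":0,"wy":0,"wz":0}
  ]
}}

```text
clock: 17.7
tool_pos: [0.5513, 0.0364, 0.3434]
eef_rot: [0.033, -0.706, 0.706, -0.033]
contact_force: [-2.6, -1.3, 10.2]
opening: 0.699
```

```bash
python3 -c "
from h import *
go(.5515,.0356,.1964,82)
"
```

```text
t 17.7 grasp [0.5514 0.0364 0.1964] open 61.5 F [-2.6 -1.3 10.2] M [-0.09  0.8   0.23]
d [-0.0001  0.      0.0008] w/45 [-0.0005  0.2969 -0.0009] q7 -1.63
```

>>> {"name": "arm_command", "arguments": {
  "deltas": [
    {"dx":0,"dy":0,"dz":0,"wx":0,"wy":0,"wz":0},
    {"dx":0,"dy":0,"dz":0,"wx":0,"wy":0,"wz":0},
    {"dx":0,"dy":0,"dz":0,"wx":0,"wy":0,"wz":0},
    {"dx":0,"dy":0,"dz":0,"wx":0,"wy":0,"wz":0},
    {"dx":0,"dy":0,"dz":0,"wx":0,"wy":0,"wz":0}
  ],
  "claw": 1
}}

```text
clock: 18.2
tool_pos: [0.5514, 0.0368, 0.3421]
eef_rot: [0.033, -0.706, 0.706, -0.033]
contact_force: [0.9, 0.2, -0.1]
opening: 1.002
```

>>> {"name": "arm_command", "arguments": {
  "deltas": [
    {"dx":0,"dy":-0.01,"dz":0,"wx":0,"wy":0,"wz":0},
    {"dx":0,"dy":-0.03,"dz":0,"wx":0,"wy":0,"wz":0},
    {"dx":0,"dy":-0.07,"dz":0,"wx":0,"wy":0,"wz":0},
    {"dx":0,"dy":-0.11,"dz":0,"wx":0,"wy":0,"wz":0},
    {"dx":0,"dy":-0.15,"dz":0,"wx":0,"wy":0,"wz":0}
  ]
}}

```text
clock: 18.7
tool_pos: [0.551, 0.0367, 0.4945]
eef_rot: [-0.033, 0.706, -0.706, 0.033]
contact_force: [0.6, -0.4, 0.5]
opening: 0.997
```

>>> {"name": "arm_command", "arguments": {
  "deltas": [
    {"dx":0,"dy":0,"dz":0.04,"wx":0,"wy":0,"wz":0},
    {"dx":0,"dy":0,"dz":0.08,"wx":0,"wy":0,"wz":0},
    {"dx":0,"dy":0,"dz":0.12,"wx":0,"wy":0,"wz":0},
    {"dx":0,"dy":0,"dz":0.16,"wx":0,"wy":0,"wz":0},
    {"dx":0,"dy":0,"dz":0.2,"wx":0,"wy":0,"wz":0}
  ]
}}

```text
clock: 19.2
tool_pos: [0.5699, -0.1639, 0.4931]
eef_rot: [0.033, -0.706, 0.706, -0.034]
contact_force: [0.3, -0.8, 0.6]
opening: 1.003
```

```bash
python3 -c "
from h import *
go(.5515,.0356,.1964,82)
for n in('side','top'): cv2.imwrite(f'pics/{n}11.png',r.snapshot(n)[:,:,::-1])
s=cv2.imread('pics/side11.png');t=cv2.imread('pics/top11.png')
cv2.imwrite('pics/e11.png',np.hstack([crop(s,295,190,60,75,6),crop(t,275,225,60,75,6)]))
"
```

```text
t 19.2 grasp [ 0.57   -0.1639  0.3461] open 88.2 F [ 0.3 -0.8  0.6] M [-0.    0.03 -0.03]
d [-0.0003  0.1497 -0.2004] w/45 [-0.0001  0.2976 -0.001 ] q7 -1.26
```

View pics/side11.png

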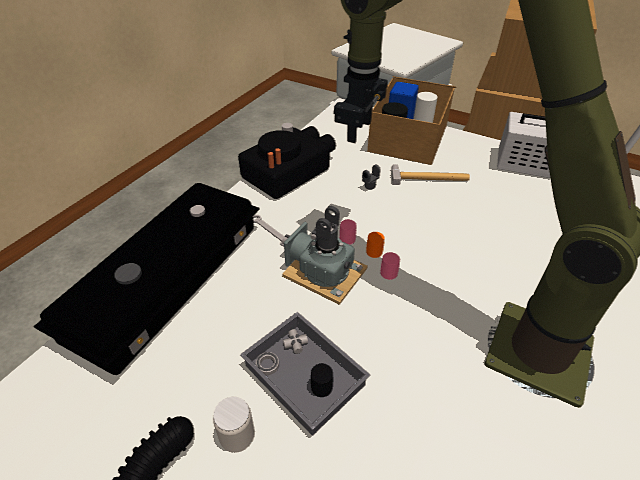

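View pics/e11.png

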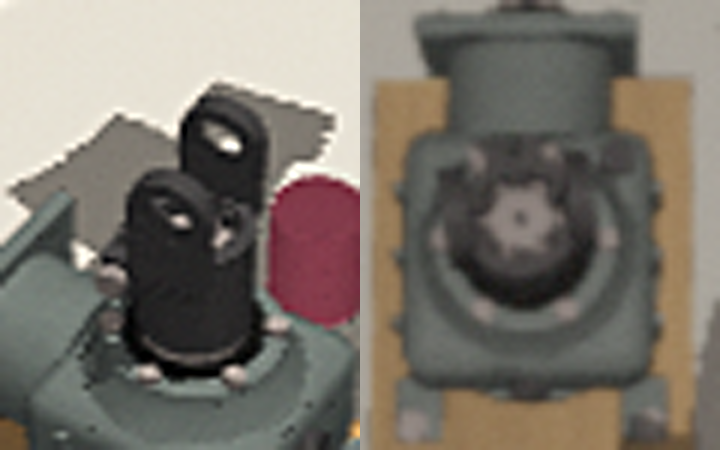

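The yoke sits upright on the shoulder (side ~322,245), with the star-shaped shaft end showing through its bore (top crop 520,215). The cap stands in the tub (side 321,380), and the bystanders haven't moved.

>>> {"name": "arm_command", "arguments": {
  "deltas": [
    {"dx":0,"dy":0,"dz":0,"wx":0,"wy":0,"wz":0},
    {"dx":0,"dy":0,"dz":0,"wx":0,"wy":0,"wz":0},
    {"dx":0,"dy":0,"dz":0,"wx":0,"wy":0,"wz":0},
    {"dx":0,"dy":0,"dz":0,"wx":0,"wy":0,"wz":0},
    {"dx":0,"dy":0,"dz":0,"wx":0,"wy":0,"wz":0}
  ]
}}

```text
clock: 19.8
tool_pos: [0.5702, -0.1615, 0.4924]
eef_rot: [-0.034, 0.706, -0.706, 0.034]
contact_force: [-0.5, 0.3, -0.3]
opening: 0.999
```

```bash
python3 -c "
from plant import r
print(r.finish_job())"
```

```text
the job is handed in; nothing more can be done
None
```

I pulled the cap off, stood it in the free half of the tub, and fitted the yoke on the shaft fully home on the shoulder. The job was handed in at about 20 s of the 72 s allowed. `finish_job()` gives no verdict, so success rests on my own checks.

- **Meshing:** The yoke first stopped teeth-on-teeth at a push of about 13 N. One turn of about 13° let it slip in, so I didn't need to turn it back. It then slid down under a few newtons.
- **Seating:** At home I pressed with about 16 N. The grip height was 0.1964 m, exactly the value expected for home. These forces are readings at the end of each move; none came near the 80 N limit.
- **Last pictures:** The yoke stands upright on the shoulder, with the shaft's star-shaped end showing through its bore. The cap stands in the tub, and the gripper is well clear of everything. The plain yoke, can, hammer and wrench look unmoved; I checked those by eye only.
- **Disagreement:** My first estimates of the yoke's position differed by about 5 mm. Comparing the held yoke with the shaft in the side view showed it sat about 2.5 mm off the gripper's centre. I corrected for that before lowering it.

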